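# Tip the carton and the spice jar flat into the drawer insert

## Robot

A 6-joint arm with a two-finger parallel gripper is mounted at the origin on a cart in front of the work surface, level with it; the furniture and walls round the work are solid. World frame = base frame: x ahead of the robot, y to its left, z up, the work surface at z = 0. Lengths are in m, angles in degrees, forces in N, time in s.
With the tool pointing down it reaches from about 0.35 to 0.975 m from the base axis. Payload 7.1 kg.
Tool frame: the origin (TCP) lies at the very end of the fingers, on their centre line; the grasp point (between the pads) lies 19 mm behind it; z points along the fingers, y is the line along which they close (so a half turn about z gives the same grasp; the last joint's range is limited). The gripper opens to 88 mm and grips with 3 to 60 N. Pads are 20 mm wide; open, the fingers measure 115 mm over their backs; the gripper's body (75 mm by 178 mm) begins 61 mm behind the grasp point.
Start: joints at [-71.104, 24.242, 93.386, -0, 62.372, -1.089], TCP at [0.214, -0.587, 0.223] pointing down, gripper open.
Joint ranges: [-172.04, 172.04], [-51.8, 120.97], [4.93, 147.93], [-75.15, 255.16], [6.16, 154.13], [-145.62, 145.62]. Speed limits (degrees/s): [136.94, 136.94, 172.46, 180, 180, 180].

## Interface

Orientations are given as [roll, pitch, yaw] about the fixed x, y, z axes, in that order (R = Rz(yaw) Ry(pitch) Rx(roll)).
In Python, from plant import ctrl gives the robot as it stands.
- The arm moves only by the shell command python3 -m pendant 'ROWS'. ROWS is a JSON object of lists of equal length, an entry for each row: "gripper": the opening in per cent of the stroke, from 0 (shut) to 100 (fully open); "offset": the shift along the tool's x, y, z in units of 40 mm (1.0 is 40 mm), a list of three; "dr": the turn, a rotation vector about the tool's x, y, z in rad, a list of three. In form: {"gripper": [gripper, ...], "offset": [[x, y, z], ...], "dr": [[rx, ry, rz], ...]}. A call has exactly 5 rows; each row is the pose to reach, as a shift and turn from the pose commanded when the call began, along the tool's axes at that moment; what a row does not reach only later rows make up. A row lasts 1/12 s, in which the tool goes at most 41.7 mm and 7.16 degrees, less where a joint would pass 70% of its speed; a pose out of reach is approached as far as the arm can. A call with a gripper value outside its range is refused whole. The fingers move at their own pace and stop on an object; the grip force is fixed at half the most. Time passes only in rows, so rows that repeat a pose let the fingers close, or fill a call up. It gives the time, the measured TCP pose, the force and the opening at its end, in the units of the state.
- ctrl.state(): the state, without advancing time (a new reading comes with each control period).
- ctrl.read_camera(name): name is "side" or "top"; returns (picture, depth): 480x640x3 uint8, red, green, blue; 480x640 float32, m along the optical axis (not along the pixel's ray), 0 where there is no reading.
- ctrl.camera_info(name): a dict with "fx", "fy", "cx", "cy" (pixels), "eye" and "attitude" of the camera in the world. Camera axes: x right, y down, z forward; pixel columns grow to the right and rows downward; lengths in m; the calibration is good to about 2 mm. A picture is of the moment at which its call begins. camera_info takes no time and is no camera call.
- ctrl.finish_job(): hands the job in, once; it reports no verdict.
The state is a dict: "time": time; "qpos": joint angles; "dq": joint speeds; "joint_efforts": joint torques, N m; "tcp_pos": TCP position; "tool_rot": TCP orientation; "wrist_force": force on the tool from outside, world axes, zero at the start; "moment": the same for the moment, N m; "opening": opening from 0.0 (shut) to 1.0 (fully open).
Only numpy, scipy, OpenCV 4.12 (cv2) and the standard library are available. Lean on these libraries where they do the work, as an engineer would, in place of code of your own. Each camera call takes 0.05 s, during which the arm holds its last target. There are 200 camera calls.

## Task

The drawer will only shut over this wooden insert if the things in it lie flat. With the fingertips, push the white carton and the spice jar that stand in the insert near their tops so that each topples along its own bay and ends lying flat within the dark patch on the floor of that bay. Do not lift or carry either of them, and leave everything standing outside the insert alone.

Things in the scene. Friction and masses are not known exactly. Their poses are not given: they have to be found in the camera images.
- insert: shallow light-wood drawer insert, fixed, 272 (x) x 175 (y) x 21 high; origin at the centre of its underside, z up. Floor top at z 6; walls 6 thick, rising to z 21. Two bays run along x, each 260 long inside: the wide one (95 wide, centre line y = -34) for the carton, the narrow one (62 wide, centre line y = +50.5) for the jar. The carton must topple towards the insert's +x, the jar towards its -x.
- carton_patch (a point): centre of the dark patch on the floor of the wide bay (insert x = 30, y = -34), flush with the floor; 150 long along x, as wide as the bay; axes as the insert's. The carton's front lower edge already stands on its near end: toppled about that edge towards +x, without being slid first, the carton comes to lie on the patch.
- jar_patch (a point): centre of the dark patch on the floor of the narrow bay (insert x = -30, y = 50.5), flush with the floor; 150 long along x, as wide as the bay; axes as the insert's. The jar's edge towards -x already stands on its near end: toppled that way, without being slid first, the jar comes to lie on the patch.
- carton: white carton, rigid closed box 45 (x) x 63 (y) x 109 high, 0.17 to 0.35 kg, standing on the floor of the wide bay near the insert's -x end, its broad faces across the bay; origin at the centre of its underside, z towards its top. Pushed 85 above the floor it tips, and past about 22 degrees it falls by itself; pushed low it slides upright.
- carton_top (a point): centre of the carton's top face, 109 from its underside
- jar: spice jar with a dark cap, round, 41 across, 105 high, about 0.11 kg, standing on the floor of the narrow bay near the insert's +x end; origin at the centre of its underside, z towards its cap. It topples in whichever direction it is pushed: 80 above the floor it tips, and past about 21 degrees it falls by itself; pushed low it slides.
- jar_top (a point): centre of the top of the jar's cap, 105 from its underside
- mug: bystander, loose: blue-grey mug, 78 across without its handle, 97 high (mm); origin at the centre of its underside
- clip_jar: bystander, loose: glass clip-top jar of dark beans, 78 across, 122 high (mm); origin at the centre of its underside
- wooden_mill: bystander, loose: turned wooden mill, 56 across, 165 high (mm); origin at the centre of its underside
- tin: bystander, loose: low red tin, 75 across, 58 high (mm); origin at the centre of its underside
- other_jar: bystander, loose: another spice jar of the same shape, 41 across, 105 high, standing on the worktop outside the insert (mm); origin at the centre of its underside

How it is judged:
By the outcome, as a careful person would: the job done as asked, in the order asked, and still so for the second after the job is handed in, with the robot touching nothing.
It also fails if it takes over 42 s, if anything falls off the work surface, if the arm or the gripper's body presses on something with over 40 N, if the wrist force passes 120 N, or if a joint passes its speed limit or range.

## Working session

There is one attempt and no reset: what is moved stays moved. The work goes in short steps, Python scripts to look and compute and a shell command to move; the robot and the scene stay as the last step left them, time stands still between calls to the robot, and variables do not carry over. Pictures are saved under pics/ and viewed, on a budget of 10 in all, crops included, one or two more only if the job needs it, and the job is handed in when it is done.

```bash
mkdir -p pics; ls
python3 - <<'E'
from plant import ctrl
import cv2,numpy as np
for n in("top","side"):
    p,d=ctrl.read_camera(n); cv2.imwrite(f"pics/{n}0.png",p[:,:,::-1]); np.save(f"pics/{n}0.npy",d); print(n,ctrl.camera_info(n))
print(ctrl.state())
E
```

```text
pics
top {'fx': 598.2303032933389, 'fy': 598.2303032933389, 'cx': 323.9828591796575, 'cy': 246.7886487228117, 'eye': array([ 0.43865922, -0.07930643,  1.45885311]), 'attitude': array([-175.73873239,    1.49612228,  -90.29286046])}
side {'fx': 439.09540507488987, 'fy': 439.09540507488987, 'cx': 323.1931362301666, 'cy': 235.8000482810292, 'eye': array([0.09468643, 0.65447111, 0.72260431]), 'attitude': array([-126.05416698,    0.40560282, -149.73925548])}
{'time': 0.1, 'qpos': array([-7.11027652e+01,  2.42798681e+01,  9.34260960e+01, -3.77924538e-04,
        6.23733006e+01, -1.08827044e+00]), 'dq': array([ 0.08583652, -0.02164385, -0.1176953 ,  0.06826113,  0.10589522,
        0.0329434 ]), 'joint_efforts': array([ 4.31592980e-04, -5.45613348e+01, -2.74326146e+01,  6.45690970e-02,
        1.87902135e-02, -3.30635794e-05]), 'tcp_pos': array([ 0.21347805, -0.58687922,  0.22198802]), 'tool_rot': array([-1.79920743e+02, -1.17092216e-03,  1.99856799e+01]), 'wrist_force': array([ 0.07223301, -0.38825665, -0.04262309]), 'moment': array([0.00994907, 0.00125983, 0.02683199]), 'opening': 1.0000087899492234}
```

View pics/top0.png

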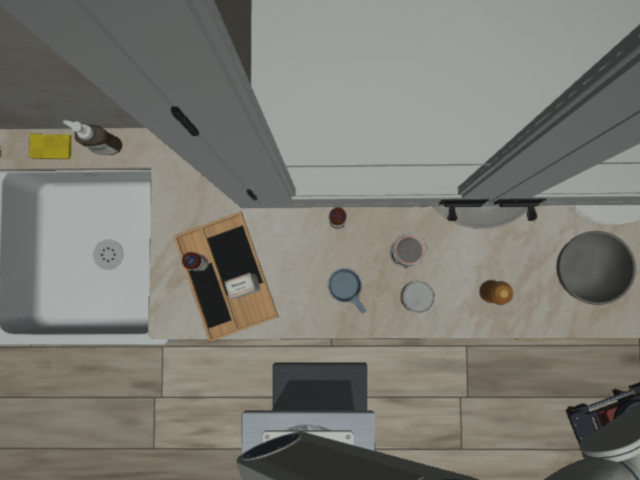

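View pics/side0.png

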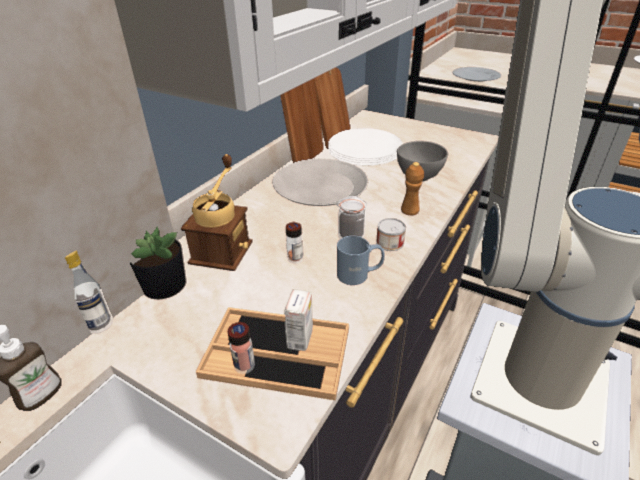

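```bash
cat > h.py <<'E'
import numpy as np,cv2
from scipy.spatial.transform import Rotation as R
from plant import ctrl
def cloud(n,d):
    c=ctrl.camera_info(n); v,u=np.mgrid[:480,:640]
    P=np.stack([(u-c["cx"])/c["fx"]*d,(v-c["cy"])/c["fy"]*d,d],-1)
    W=P@R.from_euler("xyz",c["attitude"],degrees=True).as_matrix().T+c["eye"]
    W[d==0]=np.nan; return W
def toins(W,T):
    a=np.radians(T[2]);c,s=np.cos(a),np.sin(a); x=W[...,0]-T[0];y=W[...,1]-T[1]
    return np.stack([c*x+s*y,-s*x+c*y,W[...,2]],-1)
E
python3 - <<'E'
from h import *
d=np.load("pics/top0.npy");W=cloud("top",d);img=cv2.imread("pics/top0.png")
v,u=np.mgrid[:480,:640]
box=(u>165)&(u<290)&(v>205)&(v<345)
print("worktop z",np.nanmedian(W[280:300,290:320,2]))
rim=box&(W[...,2]>.016)&(W[...,2]<.026)
rim=cv2.morphologyEx(rim.astype(np.uint8),cv2.MORPH_OPEN,np.ones((2,2)))>0
r=cv2.minAreaRect((W[rim][:,:2]*1000).astype(np.float32));print(rim.sum(),r,np.nanmedian(W[rim][:,2]))
for n,m in(("carton",box&(W[...,2]>.105)&(u>220)),("jar",box&(W[...,2]>.1)&(u<215))):
    P=W[m];print(n,m.sum(),P.mean(0),np.median(P[:,2]),cv2.minAreaRect((P[:,:2]*1000).astype(np.float32)))
S=cloud("side",np.load("pics/side0.npy"))
for C,n in((W,"top"),(S,"side")):
    Q=C[np.isfinite(C[...,2])].reshape(-1,3)
    q=Q[(Q[:,2]>.3)&(Q[:,0]>.3)&(Q[:,0]<1.2)&(abs(Q[:,1])<.6)]
    for y in np.arange(-.6,.6,.2):
        k=q[(q[:,1]>=y)&(q[:,1]<y+.2)]
        if len(k):print(n,"y%.1f"%y,len(k),"minx %.3f minz %.3f"%(k[:,0].min(),k[:,2].min()))
    
# bystanders
for n,(a,b) in dict(other=(338,217),clip=(408,250),mug=(345,285),tin=(418,296),mill=(496,292)).items(): print(n,W[b,a])
E
```

```text
worktop z -0.0005557741587680631
867 ((374.71270751953125, 208.03126525878906), (219.247314453125, 463.98809814453125), 55.53218078613281) 0.01846591487481941
carton 598 [0.475253   0.13017743 0.17397438] 0.11691131923776976 ((514.4356689453125, 99.44310760498047), (64.92559814453125, 223.62135314941406), 51.54273223876953)
jar 249 [0.511611   0.26025004 0.11043963] 0.11064958634824928 ((511.5422058105469, 260.79931640625), (36.72895431518555, 40.70418930053711), 0.867482602596283)
top y-0.6 11391 minx 0.580 minz 0.451
top y-0.4 35661 minx 0.548 minz 0.451
top y-0.2 29778 minx 0.580 minz 0.449
top y0.0 31122 minx 0.575 minz 0.452
top y0.4 4017 minx 0.848 minz 0.300
side y-0.6 1923 minx 0.577 minz 0.454
side y-0.4 2460 minx 0.546 minz 0.300
side y-0.2 5070 minx 0.578 minz 0.300
side y0.0 23976 minx 0.573 minz 0.300
side y0.2 17999 minx 0.844 minz 0.300
side y0.4 206 minx 0.846 minz 0.300
other [ 0.60735073 -0.07674306  0.10656399]
clip [ 0.52956834 -0.23182562  0.12783297]
mug [ 0.45395426 -0.09235965  0.00692879]
tin [ 0.4269887  -0.26115771  0.05938857]
mill [ 0.43556053 -0.417034    0.15318055]
```

```bash
cat > fit.py <<'E'
from h import *
from scipy.optimize import minimize
d=np.load("pics/top0.npy");W=cloud("top",d);img=cv2.imread("pics/top0.png").astype(int)
v,u=np.mgrid[:480,:640]
box=(u>165)&(u<290)&(v>205)&(v<345)&(W[...,2]<.13)
z=W[...,2]
wood=box&(img[...,2]-img[...,0]>50)&(z<.03)
lab,st=cv2.connectedComponentsWithStats(wood.astype(np.uint8))[1:3]
k=1+np.argmax(st[1:,4]);wood=(lab==k)
# fill to outline; use points whose z on rim, with hull
P=W[wood&(z>.012)]
r=cv2.minAreaRect((P[:,:2]*1000).astype(np.float32));print("wood",wood.sum(),r)
for n,m in(("carton",box&(z>.108)&(u>220)),("jar",box&(z>.105)&(u<215))):
    P=W[m];print(n,m.sum(),np.median(P,0),cv2.minAreaRect((P[:,:2]*1000).astype(np.float32)))
# dark patches
for nm,uu in(("wide",u>205),("narrow",u<=205)):
    pass
dark=box&(img.sum(-1)<110)&(z<.015)
n,lab,st,_=cv2.connectedComponentsWithStats(dark.astype(np.uint8))
for i in range(1,n):
    if st[i,4]>100:
        P=W[lab==i];print("dark",st[i],cv2.minAreaRect((P[:,:2]*1000).astype(np.float32)),np.median(P[:,2]))
# cabinet underside
for C in (W,cloud("side",np.load("pics/side0.npy"))):
    Q=C[np.isfinite(C[...,2])].reshape(-1,3)
    q=Q[(Q[:,2]>.43)&(Q[:,2]<1.2)&(Q[:,0]>.53)&(Q[:,0]<.7)&(Q[:,1]>0)&(Q[:,1]<.5)]
    print(len(q),np.percentile(q,[0,1,50,99,100],axis=0).round(3).tolist())
E
python3 fit.py
```

```text
wood 3307 ((477.42144775390625, 198.09852600097656), (270.48486328125, 174.77537536621094), 19.34030532836914)
carton 489 [0.45406407 0.14657886 0.11631351] ((453.74237060546875, 147.7647705078125), (40.846927642822266, 60.71699523925781), 17.57784652709961)
jar 237 [0.51139988 0.26023171 0.11082367] ((511.54754638671875, 260.8341979980469), (40.720035552978516, 36.6292610168457), 89.9111099243164)
dark [ 208  227   53   55 1656] ((517.9262084960938, 177.94186401367188), (142.35574340820312, 89.99203491210938), 19.451370239257812) 0.005924501464762866
dark [ 190  264   40   63 1272] ((431.053466796875, 237.21563720703125), (143.2432861328125, 56.13166046142578), 19.39271354675293) 0.00580540838238619
24605 [[0.575, 0.0, 0.452], [0.578, 0.001, 0.478], [0.581, 0.043, 1.071], [0.674, 0.088, 1.178], [0.7, 0.089, 1.181]]
9074 [[0.573, 0.0, 0.452], [0.578, 0.003, 0.456], [0.603, 0.087, 0.545], [0.698, 0.089, 0.619], [0.7, 0.091, 0.623]]
```

The top picture shows the insert at pixels (177,235), (242,213), (277,318) and (212,340), the carton top near (240,283) and the jar cap near (191,261). The side picture confirms both are standing in their bays.

The fits give the insert at (0.477, 0.198) with yaw 19.4° and a size of 270x175, which matches the 272x175 given. Insert coordinates are (-39, -40) for the carton and (53, 48) for the jar. Measured tops are 116 and 111 mm, and both patches are where stated. The tool's x already lies along the insert's x, so I can move now.

```bash
python3 -m pendant '{"gripper":[0,0,0,0,0],"offset":[[0.8,-0.5,-0.2],[1.6,-1.0,-0.4],[2.4,-1.5,-0.6],[3.2,-2.0,-0.8],[4.0,-2.5,-1.0]],"dr":[[0,0,0],[0,0,0],[0,0,0],[0,0,0],[0,0,0]]}'
python3 -m pendant '{"gripper":[0,0,0,0,0],"offset":[[0.8,-0.5,0],[1.6,-1.0,0],[2.4,-1.5,0],[2.73,-2.44,0],[3.06,-3.38,0]],"dr":[[0,0,0],[0,0,0],[0,0,0],[0,0,0],[0,0,0]]}'
```

```text
time: 0.52
tcp_pos: [0.3303, -0.437, 0.2626]
tool_rot: [-180.0, 0.0, 19.9]
wrist_force: [-0.3, -0.3, 0.3]
opening: 0.661
time: 0.93
tcp_pos: [0.3993, -0.2681, 0.2623]
tool_rot: [-180.0, 0.0, 20.0]
wrist_force: [0.5, 0.8, 0.5]
opening: 0.275
```

```bash
python3 -m pendant '{"gripper":[0,0,0,0,0],"offset":[[0.33,-0.94,0],[0.66,-1.88,0],[0.99,-2.82,0],[1.32,-3.76,0],[1.65,-4.7,0]],"dr":[[0,0,0],[0,0,0],[0,0,0],[0,0,0],[0,0,0]]}'
python3 -m pendant '{"gripper":[0,0,0,0,0],"offset":[[0.33,-0.94,0],[0.66,-1.88,0],[0.99,-2.82,0],[1.32,-3.76,0],[1.65,-4.7,0]],"dr":[[0,0,0],[0,0,0],[0,0,0],[0,0,0],[0,0,0]]}'
cat > go.py <<'E'
import sys
from h import *
T=(.4774,.1981,19.4); s=ctrl.state()
t=np.array(eval(sys.argv[1]))/1000  # insert x,y, world z, mm
a=np.radians(T[2]); w=np.array([T[0]+np.cos(a)*t[0]-np.sin(a)*t[1],T[1]+np.sin(a)*t[0]+np.cos(a)*t[1],t[2]])
M=R.from_euler("xyz",s["tool_rot"],degrees=True).as_matrix()
print("t",s["time"],"ins now",(toins(s["tcp_pos"],T)*1000).round(1),"units",((w-s["tcp_pos"])@M/.04).round(3),"F",s["wrist_force"].round(1),s["opening"])
E
python3 go.py "[-97,-39.6,97]"
```

```text
time: 1.35
tcp_pos: [0.3957, -0.0688, 0.2626]
tool_rot: [-180.0, 0.0, 20.0]
wrist_force: [0.9, 0.6, 0.6]
opening: 0.009
time: 1.77
tcp_pos: [0.3935, 0.1306, 0.2627]
tool_rot: [180.0, -0.0, 20.0]
wrist_force: [0.7, -0.6, -0.4]
opening: 0.007
t 1.7667 ins now [-101.6  -35.8  262.7] units [0.113 0.095 4.143] F [ 0.7 -0.6 -0.4] 0.007276558288146381
```

```bash
python3 -m pendant '{"gripper":[0,0,0,0,0],"offset":[[0,0.05,0.9],[0,0.1,1.8],[0,0.1,2.7],[0,0.1,3.5],[0.0,0.1,4.14]],"dr":[[0,0,-0.005],[0,0,-0.01],[0,0,-0.01],[0,0,-0.01],[0,0,-0.01]]}'
python3 -m pendant '{"gripper":[0,0,0,0,0],"offset":[[0.12,0,0],[0.25,0,0],[0.37,0,0],[0.5,0,0],[0.5,0,0]],"dr":[[0,0,0],[0,0,0],[0,0,0],[0,0,0],[0,0,0]]}'
python3 go.py "[-71.5,-39.6,97]"
python3 - <<'E'
from h import *
p,d=ctrl.read_camera("side");cv2.imwrite("pics/s1.png",cv2.resize(p[240:420,180:380,::-1],None,fx=3,fy=3))
E
```

```text
time: 2.18
tcp_pos: [0.3943, 0.1248, 0.0949]
tool_rot: [-180.0, 0.1, 20.6]
wrist_force: [-0.3, 0.4, 0.2]
opening: 0.006
time: 2.6
tcp_pos: [0.4171, 0.1328, 0.0988]
tool_rot: [180.0, -0.3, 20.6]
wrist_force: [0.6, -0.6, -0.1]
opening: 0.007
t 2.6 ins now [-78.6 -41.6  98.8] units [ 0.179 -0.046  0.047] F [ 0.6 -0.6 -0.1] 0.006551903307889318
```

View pics/s1.png

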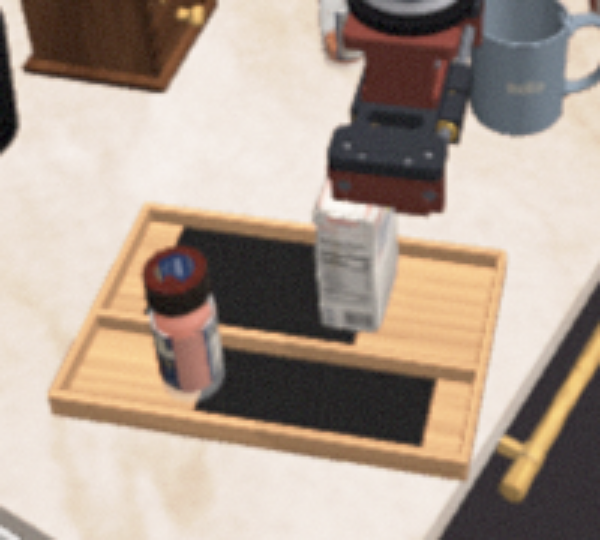

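The crop shows the gripper behind the carton. The carton stands at about (350,265) with its front edge on the patch, and the jar is at (185,320). Next I push.

```bash
python3 -m pendant '{"gripper":[0,0,0,0,0],"offset":[[0.12,-0.04,0.03],[0.25,-0.04,0.03],[0.37,-0.04,0.03],[0.5,-0.04,0.03],[0.62,-0.04,0.03]],"dr":[[0,0,0.01],[0,0,0.02],[0,0,0.02],[0,0,0.02],[0,0,0.02]]}'
python3 go.py "[-25,-39.6,97]"
python3 - <<'E'
from h import *
p,d=ctrl.read_camera("side");cv2.imwrite("pics/s2.png",cv2.resize(p[240:420,180:380,::-1],None,fx=3,fy=3))
E
```

```text
time: 3.07
tcp_pos: [0.4375, 0.1424, 0.096]
tool_rot: [180.0, -0.0, 19.4]
wrist_force: [-0.4, 0.2, 1.3]
opening: 0.006
t 3.0667 ins now [-56.1 -39.3  96. ] units [ 0.778  0.008 -0.025] F [-0.4  0.2  1.3] 0.00568625680783588
```

View pics/s2.png

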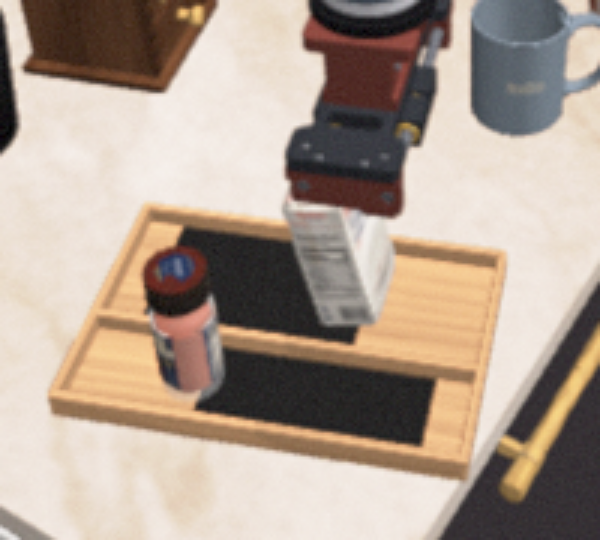

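The carton is tipping about its front edge: the lower edge is still at (322,325) and the top has moved left. I continue the push.

```bash
python3 -m pendant '{"gripper":[0,0,0,0,0],"offset":[[0.14,0,0],[0.28,0,0],[0.42,0,0],[0.56,0,0],[0.68,0,0]],"dr":[[0,0,0],[0,0,0],[0,0,0],[0,0,0],[0,0,0]]}'
python3 -m pendant '{"gripper":[0,0,0,0,0],"offset":[[0,0,0],[0,0,-0.1],[0,0,-0.5],[0,0,-1.1],[0,0,-1.9]],"dr":[[0,0,0],[0,0,0],[0,0,0],[0,0,0],[0,0,0]]}'
python3 go.py "[98,47.8,230]"
python3 - <<'E'
from h import *
p,d=ctrl.read_camera("side");cv2.imwrite("pics/s3.png",cv2.resize(p[240:420,180:380,::-1],None,fx=3,fy=3))
E
```

```text
time: 3.53
tcp_pos: [0.4634, 0.1515, 0.0959]
tool_rot: [180.0, -0.0, 19.4]
wrist_force: [-0.2, 0.7, -0.3]
opening: 0.002
time: 3.95
tcp_pos: [0.4607, 0.1506, 0.1713]
tool_rot: [-180.0, 0.3, 19.4]
wrist_force: [0.2, 1.3, 0.5]
opening: 0.003
t 3.95 ins now [-31.6 -39.2 171.3] units [ 3.232 -2.176 -1.483] F [0.2 1.3 0.5] 0.0025400943080563726
```

View pics/s3.png

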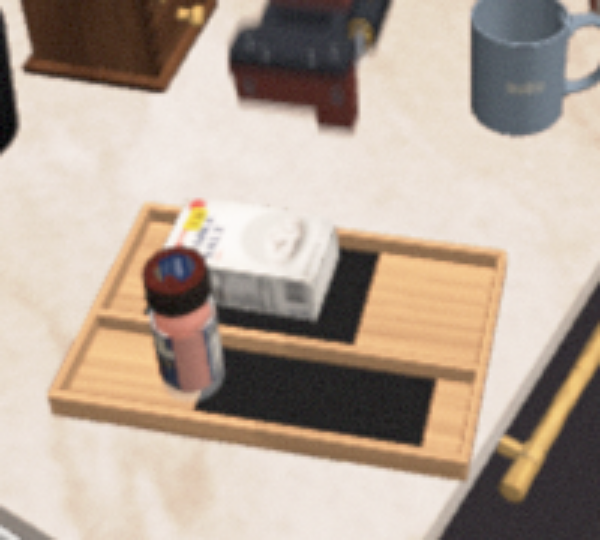

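The carton lies flat on the patch, at about (255,255) in the crop. The jar still stands at (185,320). Next I go over to the jar's far side.

```bash
python3 -m pendant '{"gripper":[0,0,0,0,0],"offset":[[0.5,-0.35,-0.5],[1.2,-0.8,-0.9],[1.9,-1.3,-1.3],[2.6,-1.75,-1.45],[3.24,-2.18,-1.45]],"dr":[[0,0,0],[0,0,0],[0,0,0],[0,0,0],[0,0,0]]}'
python3 - <<'E'
from h import *
p,d=ctrl.read_camera("side");C=toins(cloud("side",d),(.4774,.1981,19.4))*1000
k=C[240:420,180:380].reshape(-1,3);k=k[np.isfinite(k[:,0])]
c=k[(k[:,2]>43)&(k[:,2]<58)&(k[:,1]<10)&(k[:,1]>-80)]
print("carton top face",len(c),np.percentile(c,[1,50,99],axis=0).round(1).tolist())
j=k[(k[:,2]>60)&(k[:,2]<118)&(k[:,1]>15)&(k[:,0]>20)&(k[:,0]<85)];print("jar",len(j),np.percentile(j,[1,50,99],axis=0).round(1).tolist())
cap=j[j[:,2]>107];print("cap",np.percentile(cap,[2,50,98],axis=0).round(1).tolist())
E
python3 go.py "[98,47.8,92]"
```

```text
time: 4.42
tcp_pos: [0.5576, 0.2784, 0.2325]
tool_rot: [-180.0, -0.2, 19.4]
wrist_force: [0.5, 0.2, 0.3]
opening: 0.007
carton top face 1152 [[-16.1, -71.1, 43.6], [31.8, -38.4, 50.6], [91.9, -10.1, 53.9]]
jar 688 [[31.7, 30.3, 61.2], [46.7, 59.1, 103.2], [69.6, 68.3, 114.1]]
cap [[33.2, 30.3, 107.7], [50.5, 50.2, 111.8], [69.0, 66.8, 114.2]]
t 4.4667 ins now [106.1  51.7 231.7] units [-0.227  0.104  3.491] F [2.  2.6 0.5] 0.0054272247886443525
```

The carton spans x -16 to 92 and lies flat with its top at about 51, inside the patch (-45 to 105). Both cameras put the jar centre near (52, 48). I descend behind it.

```bash
python3 -m pendant '{"gripper":[0,0,0,0,0],"offset":[[-0.05,0.05,0.8],[-0.1,0.09,1.65],[-0.1,0.09,2.4],[-0.1,0.09,3.05],[-0.1,0.09,3.42]],"dr":[[0,0,0],[0,0,0],[0,0,0],[0,0,0],[0,0,0]]}'
python3 -m pendant '{"gripper":[0,0,0,0,0],"offset":[[-0.1,0,0],[-0.2,0,0],[-0.3,0,0],[-0.4,0,0],[-0.4,0,0]],"dr":[[0,0,0],[0,0,0],[0,0,0],[0,0,0],[0,0,0]]}'
python3 go.py "[83,48.3,94]"
```

```text
time: 4.88
tcp_pos: [0.551, 0.2707, 0.0899]
tool_rot: [180.0, 0.3, 19.4]
wrist_force: [-0.4, -0.2, -0.3]
opening: 0.003
time: 5.3
tcp_pos: [0.538, 0.2665, 0.0946]
tool_rot: [-180.0, -0.1, 19.4]
wrist_force: [0.9, 0.1, 0.6]
opening: 0.004
t 5.3 ins now [79.9 44.4 94.6] units [ 0.077 -0.098  0.014] F [0.9 0.1 0.6] 0.003622165774731568
```

```bash
python3 -m pendant '{"gripper":[0,0,0,0,0],"offset":[[0.25,0,0],[0.25,-0.08,0],[0.25,-0.08,0],[0.25,-0.08,0],[0.25,-0.08,0]],"dr":[[0,0,0],[0,0,0],[0,0,0],[0,0,0],[0,0,0]]}'
python3 go.py "[83,48.3,94]"
python3 - <<'E'
from h import *
p,d=ctrl.read_camera("side");cv2.imwrite("pics/s4.png",cv2.resize(p[240:420,180:380,::-1],None,fx=3,fy=3))
C=toins(cloud("side",d),(.4774,.1981,19.4))*1000
k=C[240:420,180:380].reshape(-1,3);k=k[(k[:,2]>107)&(k[:,2]<116)&(k[:,1]>15)&(k[:,0]>20)&(k[:,0]<75)];print("cap",np.percentile(k,[2,50,98],axis=0).round(1).tolist())
E
```

```text
time: 5.72
tcp_pos: [0.5465, 0.2729, 0.093]
tool_rot: [180.0, 0.0, 19.4]
wrist_force: [0.5, 0.5, 0.1]
opening: 0.007
t 5.7167 ins now [90.  47.6 93. ] units [-0.175 -0.018 -0.025] F [0.5 0.5 0.1] 0.007446910191392925
cap [[35.4, 31.1, 107.4], [52.5, 50.9, 112.1], [71.2, 67.1, 114.4]]
```

View pics/s4.png

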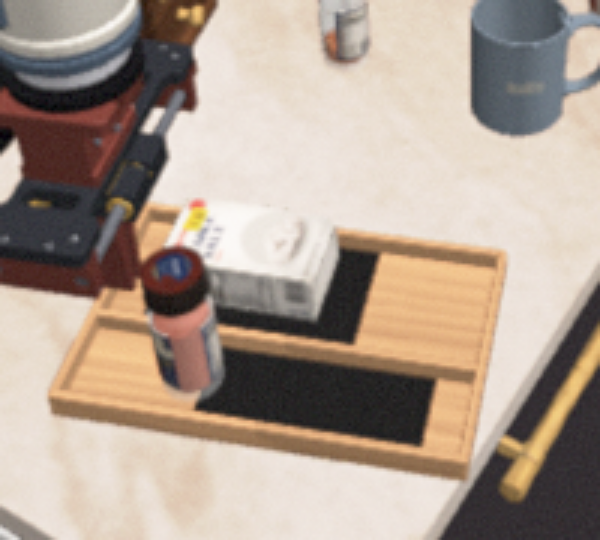

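The gripper is behind the jar, which still stands upright at (185,320), and the carton is unchanged. I push towards -x.

```bash
python3 -m pendant '{"gripper":[0,0,0,0,0],"offset":[[-0.12,-0.02,0],[-0.25,-0.02,0],[-0.37,-0.02,0],[-0.5,-0.02,0],[-0.62,-0.02,0]],"dr":[[0,0,0],[0,0,0],[0,0,0],[0,0,0],[0,0,0]]}'
python3 go.py "[50,48.3,94]"
python3 - <<'E'
from h import *
p,d=ctrl.read_camera("side");cv2.imwrite("pics/s5.png",cv2.resize(p[240:420,180:380,::-1],None,fx=3,fy=3))
E
```

```text
time: 6.18
tcp_pos: [0.5221, 0.265, 0.0931]
tool_rot: [180.0, 0.0, 19.4]
wrist_force: [-0.2, 0.2, 0.4]
opening: 0.005
t 6.1833 ins now [64.4 48.3 93.1] units [-0.36  -0.001 -0.023] F [-0.2  0.2  0.4] 0.004621544966753984
```

View pics/s5.png

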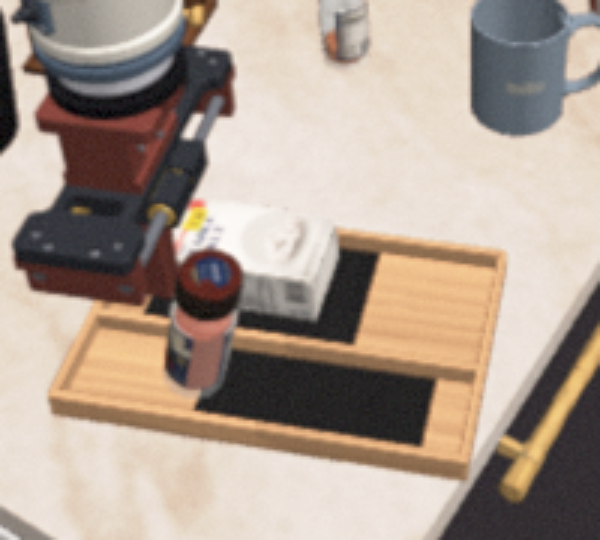

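The jar is tipping towards -x along the bay: the cap has moved from (178,275) to (212,275) while the base stays put. I finish the push, then lift away.

```bash
python3 -m pendant '{"gripper":[0,0,0,0,0],"offset":[[-0.13,0,0],[-0.26,0,0],[-0.38,0,0],[-0.46,0,0],[-0.46,0,0]],"dr":[[0,0,0],[0,0,0],[0,0,0],[0,0,0],[0,0,0]]}'
python3 -m pendant '{"gripper":[0,0,0,0,0],"offset":[[0,0,0],[0,0,0],[0,0,-0.5],[0,0,-1.2],[0,0,-2.0]],"dr":[[0,0,0],[0,0,0],[0,0,0],[0,0,0],[0,0,0]]}'
python3 -m pendant '{"gripper":[0,0,0,0,0],"offset":[[0,0,-0.6],[0,0,-1.0],[0,0,-1.2],[0,0,-1.2],[0,0,-1.2]],"dr":[[0,0,0],[0,0,0],[0,0,0],[0,0,0],[0,0,0]]}'
python3 - <<'E'
from h import *
p,d=ctrl.read_camera("side");cv2.imwrite("pics/s6.png",cv2.resize(p[230:420,180:420,::-1],None,fx=3,fy=3))
C=toins(cloud("side",d),(.4774,.1981,19.4))*1000
k=C[240:420,180:380].reshape(-1,3);k=k[np.isfinite(k[:,0])]
c=k[(k[:,2]>43)&(k[:,2]<58)&(k[:,1]<10)&(k[:,1]>-80)]
j=k[(k[:,2]>26)&(k[:,2]<118)&(k[:,1]>18)&(k[:,1]<90)&(abs(k[:,0])<130)]
for q in(c,j):print(len(q),np.percentile(q,[1,50,99],axis=0).round(1).tolist())
E
```

```text
time: 6.65
tcp_pos: [0.5047, 0.2588, 0.093]
tool_rot: [180.0, 0.0, 19.4]
wrist_force: [-0.2, -0.2, -1.2]
opening: 0.006
time: 7.07
tcp_pos: [0.5047, 0.2588, 0.1726]
tool_rot: [180.0, 0.2, 19.4]
wrist_force: [0.7, 0.5, -0.7]
opening: 0.007
time: 7.48
tcp_pos: [0.5054, 0.2591, 0.2206]
tool_rot: [180.0, 0.0, 19.4]
wrist_force: [-0.5, 0.6, 0.0]
opening: 0.007
1255 [[-16.0, -71.0, 43.7], [36.8, -35.8, 50.4], [92.1, -10.2, 53.5]]
1136 [[-76.0, 36.1, 26.6], [-25.9, 61.6, 43.3], [27.2, 72.9, 49.2]]
```

View pics/s6.png

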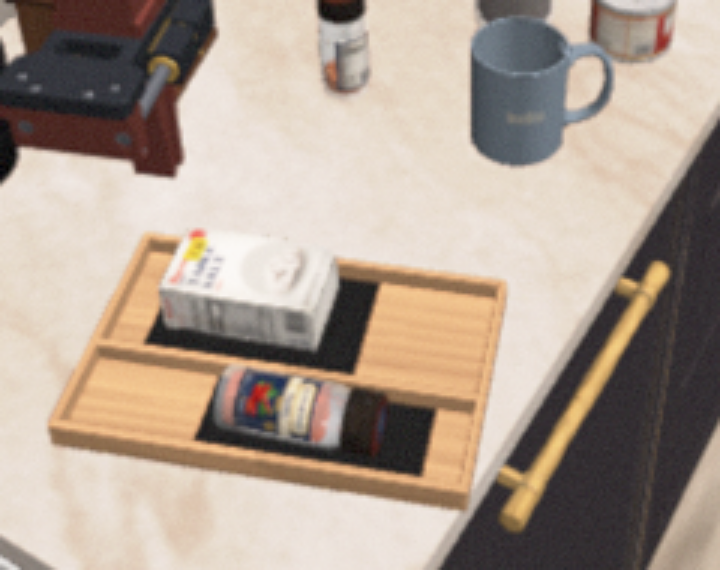

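Both lie on their patches: the carton at about (250,290) and the jar at (300,410). I let the scene settle, check that nothing is moving, and hand in.

```bash
python3 -m pendant '{"gripper":[0,0,0,0,0],"offset":[[0,0,-0.2],[0,0,-0.2],[0,0,-0.2],[0,0,-0.2],[0,0,-0.2]],"dr":[[0,0,0],[0,0,0],[0,0,0],[0,0,0],[0,0,0]]}'
python3 -m pendant '{"gripper":[0,0,0,0,0],"offset":[[0,0,0],[0,0,0],[0,0,0],[0,0,0],[0,0,0]],"dr":[[0,0,0],[0,0,0],[0,0,0],[0,0,0],[0,0,0]]}' >/dev/null
python3 - <<'E'
from h import *
p,d=ctrl.read_camera("side")
C=toins(cloud("side",d),(.4774,.1981,19.4))*1000
k=C[240:420,180:380].reshape(-1,3);k=k[np.isfinite(k[:,0])]
c=k[(k[:,2]>43)&(k[:,2]<58)&(k[:,1]<10)&(k[:,1]>-80)]
j=k[(k[:,2]>26)&(k[:,2]<118)&(k[:,1]>18)&(k[:,1]<90)&(abs(k[:,0])<130)]
for q in(c,j):print(len(q),np.percentile(q,[1,50,99],axis=0).round(1).tolist())
d0=np.load("pics/side0.npy")
for n,(u,v) in dict(other=(294,243),mug=(353,260),clip=(351,217),tin=(391,235),mill=(412,195)).items():
    s=np.s_[v-8:v+8,u-6:u+6];print(n,"depth change mm",round(1000*float(np.median(d[s]-d0[s])),1))
print(ctrl.state()["time"])
if abs(np.percentile(j[:,0],50)+25.9)<5 and j[:,2].max()<60: print(ctrl.finish_job())
E
```

```text
time: 7.95
tcp_pos: [0.5054, 0.2591, 0.2287]
tool_rot: [180.0, 0.0, 19.4]
wrist_force: [-0.1, 1.1, 0.2]
opening: 0.005
1255 [[-16.1, -71.3, 43.8], [36.6, -35.8, 50.4], [92.3, -10.1, 53.8]]
1126 [[-76.0, 36.3, 26.4], [-25.6, 61.4, 43.2], [27.1, 72.7, 49.5]]
other depth change mm -0.0
mug depth change mm 0.2
clip depth change mm 0.0
tin depth change mm -0.2
mill depth change mm 0.2
8.4167
the job is handed in; nothing more can be done
None
```

I toppled both with closed fingertips pushed near their tops, carton first towards +x and then the jar towards -x, and handed the job in at about 8.4 s. Neither was lifted or carried.

Last checks, in insert coordinates (mm):

| Item | Measured x | Patch x | Highest point (z) |
|---|---|---|---|
| Carton | -16 to 92 | -45 to 105 | about 51 |
| Jar | -76 to 27 | -105 to 45 | about 48 |

- **Settled:** both lay flat in their bays and had not moved between two looks about 0.9 s apart.
- **Bystanders:** depth readings on all five changed by 0.2 mm or less.
- **Forces:** the wrist force readings I saw stayed around 3 N or below.
- **Gripper:** at hand-in it was clear, with the fingertips at z 0.23 m.

No check failed or disagreed.

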